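# Sweep the ring cores through the gate

### The arm

A 6-joint arm with a two-finger parallel gripper is mounted at the origin on the work surface. World frame = base frame: x ahead of the robot, y to its left, z up, the work surface at z = 0. Lengths are in m, angles in rad, forces in N, time in s.
With the tool pointing down it reaches from about 0.35 to 0.775 m from the base axis. Payload 7.3 kg.
Tool frame: the origin (TCP) lies at the very end of the fingers, on their centre line; the grasp point (between the pads) lies 19 mm behind it; z points along the fingers, y is the direction in which the jaws open and shut (so a half turn about z gives the same grasp; the last joint's range is limited). The gripper opens to 92 mm and grips with 3 to 60 N. Pads are 19 mm wide; open, the fingers measure 130 mm over their backs; the gripper's body (75 mm by 190 mm) begins 47 mm behind the grasp point.
Start: joints at [-1.493, 0.342, 1.524, -0, 1.275, -0.146], TCP at [0.117, -0.512, 0.227] pointing down, gripper open.
Joint ranges: [-2.53, 2.53], [-0.77, 2.02], [0.04, 2.7], [-1, 4.14], [0.28, 2.66], [-3.11, 3.11]. Speed limits (rad/s): [2.57, 2.57, 3.14, 3.14, 3.14, 3.14].

### API

Orientations are given as [roll, pitch, yaw] about the fixed x, y, z axes, in that order (R = Rz(yaw) Ry(pitch) Rx(roll)).
In Python, from cell import robot gives the robot as it stands.
- The arm moves only by the shell command python3 -m pendant 'ROWS' [OPENING] [FORCE]. ROWS is JSON, a list of rows, each a list of 2 entries, a list of its own where there are three numbers: the shift along the tool's x, y, z in mm, then the turn about the tool's z in degrees. In form: [[[x, y, z], turn], ...]. A call has 1 to 10 rows; each row is the pose to reach, as a shift and turn from the pose measured when the call began, along the tool's axes at that moment; what a row does not reach only later rows make up. A row lasts 1/12 s, in which the tool goes at most 41.7 mm and 7.16 degrees, less where a joint would pass 70% of its speed; a pose out of reach is approached as far as the arm can. A call with a gripper value outside its range is refused whole. OPENING is the opening, from 0 (shut) to 1 (fully open), set as the call begins (- or left out, the last holds). The fingers move at their own pace and stop on an object; FORCE is the grip in N (left out, the last holds). Time passes only in rows, so rows that repeat a pose let the fingers close. It gives the time, the measured TCP pose, the force and the opening at its end, in the units of the state.
- robot.observe(): the state, without advancing time (a new reading comes with each control period).
- robot.read_camera(name): name is "scene" or "top" or "wrist"; returns the picture (480x640x3 uint8, red, green, blue); there is no depth.
- robot.calibration(name): a dict with "vfov" (degrees; the focal length in pixels is half the picture's height over the tangent of half this angle, whatever the lens; pixels are square), "cx", "cy" (the principal point, pixels), "k1" (the pictures are not rectified: a ray, as slopes to the right and down, at radius r is drawn at 1 + k1 r^2 times it, then the intrinsics apply), "rvec" (rotation vector, rad) and "tvec" (3), from world to camera coordinates, as OpenCV has them. Camera axes: x right, y down, z forward; pixel columns grow to the right and rows downward; lengths in m; the calibration is good to about 2 mm. A picture is of the moment at which its call begins: read the wrist's pose just before it. calibration takes no time and is no camera call; for the wrist camera it gives the pose at the moment of the call.
- robot.hand_in(): hands the job in, once; it reports no verdict.
Trained networks look in the newest picture that a camera, given by its name, has taken for a name from the list of things; names that differ only in an ending like _2 or _b are one class to them, and where a whole thing is asked for, a point or a joint stands for the part that bears it (a point fixed in the world has none). Each returns a list of dicts, best first, with "p" (0 to 1); they miss things now and then, are a little off and sometimes report something else, mostly with a low value. They report only what shows in the picture. A call takes as long as a camera call.
- robot.find_in(camera, query): "xy" ([column, row] as shares, 0 to 1, of the picture: columns of its width, rows of its height, amid what is visible of it).
The state is a dict: "time": time; "qpos": joint angles; "qvel": joint speeds; "joint_efforts": joint torques, N m; "tool_pos": TCP position; "tool_rot": TCP orientation; "contact_force": force on the tool from outside, world axes, zero at the start; "torque": the same for the moment, N m; "opening": finger opening in m.
Only numpy, scipy, OpenCV 4.12 (cv2) and the standard library are available. Lean on these libraries where they do the work, as an engineer would, in place of code of your own. Each camera call takes 0.05 s, during which the arm holds its last target.

### The job

Sweep the three yellow ring cores across the sorting tray with the fingertips and through the narrow gate, one at a time, so that each drops into the blue slot before the next one goes. Only push them along the deck: do not pick up or lift any. Leave the other parts on the tray and the things on the bench where they are.

Things in the scene. Friction and masses are not known exactly. Their poses are not given: they have to be found in the camera images.
- tray: raised grey sorting tray, fixed to the bench, aluminium rim, blue gate end. Origin on the bench under the deck; z up; the gate is at its +y end. Deck top 66 mm above the bench, clear inside from x -106 to 106 mm and from y -140 mm to the gate end. Rim 14 mm above the deck, 5 mm thick
- deck_mid (a point): point on the deck 66 mm above the tray's origin, axes the same. The six small parts on the deck (3 cores, 3 others) stand in two lines at x about -55 and 55 mm, in rows at y about -90, -32 and 26 mm (each within 5 mm); which part has which place varies. The middle lane between the lines is empty and leads straight to the gate
- guide_left (a point): outer end, at deck height, of one of two blue guide walls, 14 mm high: they slant from the side rims (tray x +-105, y 62 mm) to the gate posts (tray x +-17, y 100 mm); this is the end at x -105
- gate (a point): middle of the gate, on the deck's edge (tray y 100 mm): 34 mm wide (x) between two blue posts 14 mm high and 14 mm deep just beyond the edge. Here the deck ends and the slot drops away: a core falls in once its centre is pushed past this line (best 5 to 12 mm past). Axes as the tray's: +y points through the gate
- slot_floor (a point): middle of the black floor of the blue slot behind the gate (tray y 137.5 mm): inside 34 mm wide (x) by 75 mm long (y), floor 62 mm below the deck, end and side walls 68 mm above the floor. Axes as the tray's
- core_a_mid (a point): yellow ring core with a black filled middle, lying flat on the tray's deck: a disc 24 mm in diameter, 10 mm thick, about 14 g, slides freely; this point is its centre (5 mm above its underside)
- core_b_mid (a point): yellow ring core with a black filled middle, lying flat on the tray's deck: a disc 24 mm in diameter, 10 mm thick, about 14 g, slides freely; this point is its centre (5 mm above its underside)
- core_c_mid (a point): yellow ring core with a black filled middle, lying flat on the tray's deck: a disc 24 mm in diameter, 10 mm thick, about 14 g, slides freely; this point is its centre (5 mm above its underside)
- capacitor: dark blue capacitor can standing on the deck, 20 mm across, 30 mm high; origin at the centre of its underside; leave alone
- relay: blue relay block on the deck, 19 x 15 x 16 mm high; origin at the centre of its underside; leave alone
- terminal: green screw terminal on the deck, 20 x 12 x 18 mm high; origin at the centre of its underside; leave alone
- screwdriver: screwdriver 170 mm long lying on the bench to the right of the tray; leave alone
- solder: grey solder spool on the bench to the left of the tray, 58 mm across, 38 mm high; leave alone
- flux: amber flux jar on the bench to the left of the tray, 44 mm across, 50 mm high; leave alone

How it is judged:
On the way, in this order (a step that is already met when the one before it is completed fails the run):
1. one core has dropped into the slot, alone (((x of core_a_mid in the frame of slot_floor between -0.018 and 0.018 m and y of core_a_mid in the frame of slot_floor between -0.039 and 0.039 m and z of core_a_mid in the frame of slot_floor below 0.052 m) or (x of core_b_mid in the frame of slot_floor between -0.018 and 0.018 m and y of core_b_mid in the frame of slot_floor between -0.039 and 0.039 m and z of core_b_mid in the frame of slot_floor below 0.052 m) or (x of core_c_mid in the frame of slot_floor between -0.018 and 0.018 m and y of core_c_mid in the frame of slot_floor between -0.039 and 0.039 m and z of core_c_mid in the frame of slot_floor below 0.052 m))), for 0.2 s.
2. a second core has dropped into the slot ((((x of core_a_mid in the frame of slot_floor between -0.018 and 0.018 m and y of core_a_mid in the frame of slot_floor between -0.039 and 0.039 m and z of core_a_mid in the frame of slot_floor below 0.052 m) and (x of core_b_mid in the frame of slot_floor between -0.018 and 0.018 m and y of core_b_mid in the frame of slot_floor between -0.039 and 0.039 m and z of core_b_mid in the frame of slot_floor below 0.052 m)) or ((x of core_a_mid in the frame of slot_floor between -0.018 and 0.018 m and y of core_a_mid in the frame of slot_floor between -0.039 and 0.039 m and z of core_a_mid in the frame of slot_floor below 0.052 m) and (x of core_c_mid in the frame of slot_floor between -0.018 and 0.018 m and y of core_c_mid in the frame of slot_floor between -0.039 and 0.039 m and z of core_c_mid in the frame of slot_floor below 0.052 m)) or ((x of core_b_mid in the frame of slot_floor between -0.018 and 0.018 m and y of core_b_mid in the frame of slot_floor between -0.039 and 0.039 m and z of core_b_mid in the frame of slot_floor below 0.052 m) and (x of core_c_mid in the frame of slot_floor between -0.018 and 0.018 m and y of core_c_mid in the frame of slot_floor between -0.039 and 0.039 m and z of core_c_mid in the frame of slot_floor below 0.052 m)))), for 0.2 s.
3. the third core has dropped into the slot (x of core_a_mid in the frame of slot_floor between -0.018 and 0.018 m and y of core_a_mid in the frame of slot_floor between -0.039 and 0.039 m and z of each of core_a_mid, core_b_mid, core_c_mid in the frame of slot_floor below 0.052 m and x of core_b_mid in the frame of slot_floor between -0.018 and 0.018 m and y of core_b_mid in the frame of slot_floor between -0.039 and 0.039 m and x of core_c_mid in the frame of slot_floor between -0.018 and 0.018 m and y of core_c_mid in the frame of slot_floor between -0.039 and 0.039 m), for 0.2 s.
At the end, for the whole second after the job is handed in: all three cores lie at rest (under 20 mm/s) inside the slot: centres at least 10 mm below the deck, within 18 mm of the slot's middle across and 39 mm along (all of step 3 and linear speed of each of core_a, core_b, core_c below 0.02 m/s); the robot touches nothing.
It fails at once if a core is lifted: its centre rises more than 13 mm above where it lay on the deck (height (world z) of any of core_a_mid, core_b_mid, core_c_mid above 0.084 m).
It fails at once if another part or a thing on the bench is moved more than 20 mm (distance of any of capacitor, relay, terminal, screwdriver, solder, flux from where it was at the start of the episode above 0.02 m).
It also fails if it takes over 72 s, if anything falls off the work surface, if the arm or the gripper's body presses on something with over 40 N, if the wrist force passes 120 N, or if a joint passes its speed limit or range.

## Working session

There is one attempt and no reset: what is moved stays moved. The work goes in short steps, Python scripts to look and compute and a shell command to move; the robot and the scene stay as the last step left them, time stands still between calls to the robot, and variables do not carry over. Pictures are saved under pics/ and viewed, and the job is handed in when it is done.

```bash
ls; mkdir -p pics
cat > h.py <<'E'
import numpy as np,cv2
from cell import robot
def cam(name):
    c=robot.calibration(name); f=240/np.tan(np.radians(c['vfov'])/2)
    R=cv2.Rodrigues(np.array(c['rvec'],float))[0]; return c,f,R,np.array(c['tvec'],float)
def ray(name,px,z,C=None):
    c,f,R,t=C or cam(name)
    d=np.array([(px[0]-c['cx'])/f,(px[1]-c['cy'])/f]); u=d.copy()
    for _ in range(30): u=d/(1+c['k1']*(u@u))
    w=R.T@np.array([u[0],u[1],1]); o=-R.T@t
    return o+w*(z-o[2])/w[2]
def proj(name,P,C=None):
    c,f,R,t=C or cam(name)
    q=R@np.asarray(P,float)+t; u=q[:2]/q[2]; u=u*(1+c['k1']*(u@u))
    return np.array([c['cx'],c['cy']])+f*u
def snap(name,fn):
    im=robot.read_camera(name); cv2.imwrite('pics/'+fn,cv2.cvtColor(im,cv2.COLOR_RGB2BGR)); return im
E
python3 - <<'E'
from h import *
for n in ['scene','top']: snap(n,n+'0.png'); print(n,robot.calibration(n))
for q in ['core_a_mid','capacitor','relay','terminal','tray']:
    for d in robot.find_in('top',q): 
        px=np.array(d['xy'])*[640,480]; print(q,round(d['p'],2),px.round(1),ray('top',px,0.076).round(4))
s=robot.observe(); print({k:np.round(v,4) for k,v in s.items()})
E
```

```text
pics
scene {'vfov': 54.956719796107485, 'cx': 327.4611720299047, 'cy': 245.5837354068795, 'k1': 0.0029730038845198806, 'rvec': array([ 2.22247164,  0.90853763, -0.35695578]), 'tvec': array([-0.39379926, -0.22348921,  1.25105172])}
top {'vfov': 46.7014609329755, 'cx': 322.1083488645922, 'cy': 231.77528092529403, 'k1': -0.07483029905947687, 'rvec': array([ 2.1501184 , -2.04483347,  0.23382174]), 'tvec': array([-0.01363687,  0.57147288,  1.13553348])}
capacitor 0.55 [302.3 217.9] [0.5974 0.0591 0.076 ]
capacitor 0.53 [312.5 277.4] [0.4697 0.0301 0.076 ]
relay 0.65 [314.4 276.1] [0.4726 0.0264 0.076 ]
relay 0.61 [337.5 229.8] [ 0.5749 -0.0177  0.076 ]
relay 0.3 [339.4 284.8] [ 0.4569 -0.027   0.076 ]
terminal 0.54 [333.5 232.4] [ 0.5688 -0.0095  0.076 ]
tray 0.6 [313.6 248.6] [0.5314 0.0311 0.076 ]
{'time': np.float64(0.35), 'qpos': array([-1.493 ,  0.3422,  1.5243,  0.    ,  1.2754, -0.146 ]), 'qvel': array([-0.0009, -0.0005, -0.0004, -0.0009,  0.0011,  0.0007]), 'joint_efforts': array([ 4.00000e-04, -4.30702e+01, -2.44133e+01,  7.19000e-02,
        5.11000e-02, -1.00000e-04]), 'tool_pos': array([ 0.1165, -0.5118,  0.2266]), 'tool_rot': array([-3.1413e+00, -1.0000e-04,  2.2380e-01]), 'contact_force': array([-0.0712, -0.4709, -0.5715]), 'torque': array([-0.0224,  0.0014,  0.0256]), 'opening': np.float64(0.0914)}
```

View pics/top0.png

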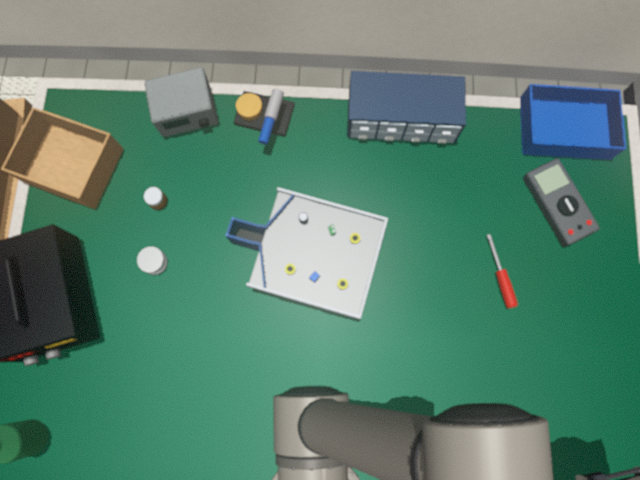

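View pics/scene0.png

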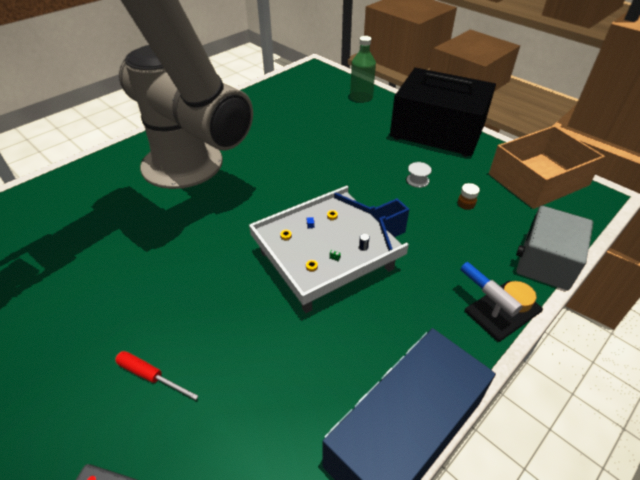

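Run:
```python
import cv2
im=cv2.imread('pics/top0.png'); cv2.imwrite('pics/top0z.png',cv2.resize(im[170:310,250:400],None,fx=5,fy=4.2857,interpolation=cv2.INTER_CUBIC)[:600])
cv2.imwrite('pics/top0z.png',cv2.resize(im[175:325,240:400],None,fx=4,fy=4,interpolation=cv2.INTER_CUBIC))
```

```text
(no output)
```

View pics/top0z.png

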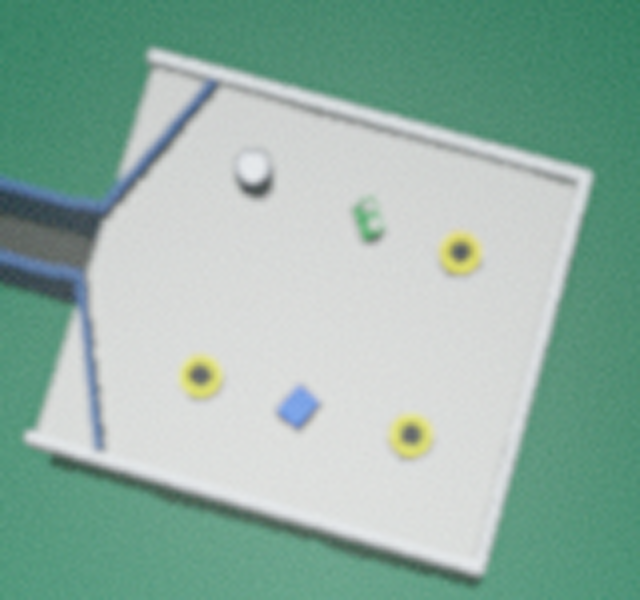

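The top view shows the cores at zoom px (200,376), (410,435) and (460,252). The capacitor, terminal and relay fill the other places, and the gate points left, towards world +y. Next I fit the tray pose from the rim and cores.

```bash
cat >> h.py <<'E'
def yellow(im,amin=15):
    hsv=cv2.cvtColor(im,cv2.COLOR_RGB2HSV)
    m=cv2.inRange(hsv,(22,110,110),(38,255,255)); m=cv2.morphologyEx(m,cv2.MORPH_CLOSE,np.ones((7,7),np.uint8))
    out=[]
    for c in cv2.findContours(m,cv2.RETR_EXTERNAL,cv2.CHAIN_APPROX_NONE)[0]:
        h=cv2.convexHull(c); 
        if cv2.contourArea(h)>amin:
            M=cv2.moments(h); out.append(((M['m10']/M['m00'],M['m01']/M['m00']),M['m00']))
    return out
E
python3 - <<'E'
from h import *
im=cv2.cvtColor(cv2.imread('pics/top0.png'),cv2.COLOR_BGR2RGB)
C=cam('top')
for p,a in yellow(im): print(np.round(p,1),a,ray('top',p,.075,C).round(4))
# corners (zoom/4+offset) outer rim top z=.08 : right-top, right-bottom, left-bottom, left-top
for p in [(590,174),(483,575),(28,438),(150,52)]:
    q=np.array(p)/4+[240,175]; print(q,ray('top',q,.08,C).round(4))
E
```

```text
[ 59.9 342.8] 45.0 [0.304 0.55  0.075]
[342.4 283.8] 47.0 [ 0.4594 -0.0332  0.075 ]
[289.7 268.9] 43.0 [0.4853 0.0793 0.075 ]
[354.5 238. ] 47.5 [ 0.559 -0.055  0.075]
[387.5 218.5] [ 0.6043 -0.1239  0.08  ]
[360.75 318.75] [ 0.3881 -0.074   0.08  ]
[247.  284.5] [0.4471 0.1661 0.08  ]
[277.5 188. ] [0.6608 0.1167 0.08  ]
```

```bash
cat >> h.py <<'E'
from scipy.spatial.transform import Rotation as Ro
TR=dict(o=np.array([0.5291,0.0422]),yaw=np.radians(-13.1),deck=0.066)
import json,os
if os.path.exists('tray.json'):
    d=json.load(open('tray.json')); TR=dict(o=np.array(d['o']),yaw=d['yaw'],deck=d['deck'])
def t2w(x,y,h):  # tray mm -> world m
    c,s=np.cos(TR['yaw']),np.sin(TR['yaw'])
    return np.array([TR['o'][0]+(c*x-s*y)/1e3,TR['o'][1]+(s*x+c*y)/1e3,TR['deck']+h/1e3])
def w2t(P):
    c,s=np.cos(TR['yaw']),np.sin(TR['yaw']); d=(np.array(P[:2])-TR['o'])*1e3
    return np.array([c*d[0]+s*d[1],-s*d[0]+c*d[1],(P[2]-TR['deck'])*1e3])
def tool():
    s=robot.observe(); R=Ro.from_euler('xyz',s['tool_rot']).as_matrix(); return s,R
def where():
    s,R=tool(); return w2t(s['tool_pos']).round(1), np.degrees(np.arctan2(R[1,0],R[0,0])-TR['yaw']).round(1), s['time'].round(2), (s['opening']*1e3).round(1)
def go(x,y,h,yawdeg=None):
    s,R=tool(); d=R.T@(t2w(x,y,h)-s['tool_pos'])*1e3
    turn=None
    if yawdeg is not None:
        a=np.degrees(np.arctan2(R[1,0],R[0,0])-TR['yaw']); turn=-((yawdeg-a+180)%360-180)
    print('->',(x,y,h),d.round(1),'turn',None if turn is None else round(float(turn),1))
def axes():
    s,R=tool(); c,s_=np.cos(TR['yaw']),np.sin(TR['yaw'])
    T=np.array([[c,-s_,0],[s_,c,0],[0,0,1]]); print('tray->tool',(R.T@T).round(3).tolist())
E
python3 - <<'E'
from h import *
for p in [[0.4594,-0.0332,.075],[0.4853,0.0793,.075],[0.559,-0.055,.075]]: print(w2t(p))
print(where()); go(0,-20,150,0)
E
```

```text
[-50.79661634 -89.23538406   9.        ]
[-51.06891087  26.20718112   9.        ]
[ 51.1523885  -87.89358993   9.        ]Traceback (most recent call last):
  File "<stdin>", line 3, in <module>
  File "h.py", line 41, in where
    s,R=tool(); return w2t(s['tool_pos']).round(1), np.degrees(np.arctan2(R[1,0],R[0,0])-TR['yaw']).round(1), s['time'].round(2), (s['opening']*1e3).round(1)
                                                                                                              ^^^^^^^^^^^^^^^
AttributeError: 'float' object has no attribute 'round'
```

```bash
sed -i "s/s\['time'\].round(2), (s\['opening'\]\*1e3).round(1)/round(float(s['time']),2), round(float(s['opening'])*1e3,1)/" h.py
python3 - <<'E'
from h import *
print(where()); go(0,-20,150,0)
E
```

```text
(array([-276.2, -633.1,  160.6]), np.float64(25.9), 0.35, 91.4)
-> (0, -20, 150) [ 516.5 -430.7   10.7] turn 25.9
```

```bash
python3 -m pendant '[[[516,-431,10],26],[[516,-431,10],26],[[516,-431,10],26],[[516,-431,10],26],[[516,-431,10],26],[[516,-431,10],26],[[516,-431,10],26],[[516,-431,10],26],[[516,-431,10],26],[[516,-431,10],26]]' 0.13 20
python3 - <<'E'
from h import *
print(where()); go(0,-20,150,0)
E
```

```text
time: 1.18
tool_pos: [0.3678, -0.1816, 0.2209]
tool_rot: [3.141, -0.001, -0.23]
contact_force: [0.8, -0.6, 0.7]
opening: 0.0299
(array([-106.4, -254.5,  154.9]), np.float64(-0.1), 1.18, 29.9)
-> (0, -20, 150) [ 106.  -234.7    4.9] turn -0.1
```

```bash
python3 -m pendant '[[[106,-235,5],0],[[106,-235,5],0],[[106,-235,5],0],[[106,-235,5],0],[[106,-235,5],0],[[106,-235,5],0],[[106,-235,5],0],[[106,-235,5],0]]'
python3 - <<'E'
from h import *
snap('wrist','w0.png'); print(where());
E
```

```text
time: 1.85
tool_pos: [0.5256, 0.0255, 0.2154]
tool_rot: [-3.141, -0.0, -0.226]
contact_force: [-1.5, 0.1, -0.9]
opening: 0.0117
(array([ -0.2, -18.9, 149.4]), np.float64(0.1), 1.9, 12.0)
```

View pics/w0.png

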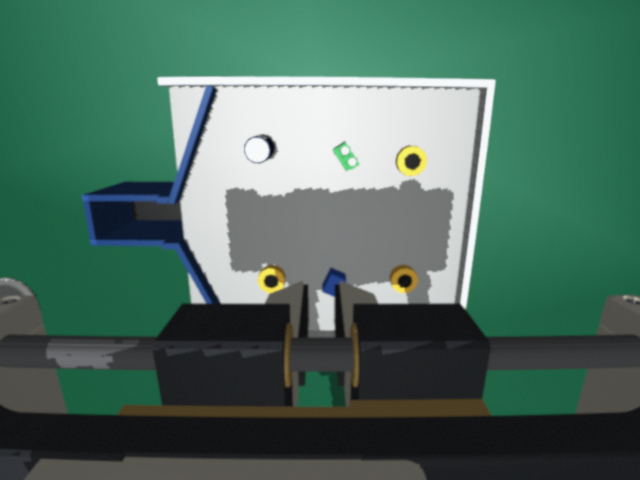

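```bash
cat >> h.py <<'E'
def model():
    L=[]
    r=lambda pts,h:L.append([t2w(x,y,h) for x,y in pts])
    r([(106,100),(106,-140),(-106,-140),(-106,100)],14); r([(111,100),(111,-145),(-111,-145),(-111,100)],14)
    r([(105,62),(17,100)],14); r([(-105,62),(-17,100)],14); r([(17,100),(17,175),(-17,175),(-17,100)],6); r([(17,100),(17,114)],14);r([(-17,100),(-17,114)],14)
    return L
def overlay(name,fn,pts=()):
    im=robot.read_camera(name); C=cam(name); b=cv2.cvtColor(im,cv2.COLOR_RGB2BGR)
    for l in model():
        q=np.array([proj(name,p,C) for p in l]); cv2.polylines(b,[(q*8).round().astype(np.int32)],False,(0,0,255),1,cv2.LINE_AA,3)
    cv2.imwrite('pics/'+fn,b)
    for p,a in yellow(im): print('yellow',np.round(p,1),a,w2t(ray(name,p,TR['deck']+.0095,C)).round(1))
E
python3 - <<'E'
from h import *
overlay('wrist','w1.png'); overlay('top','t1.png')
b=cv2.imread('pics/t1.png'); cv2.imwrite('pics/t1z.png',cv2.resize(b[175:325,220:400],None,fx=4,fy=4,interpolation=cv2.INTER_CUBIC))
E
```

```text
yellow [398.  287.1] 81.0 [-58.3 -87.5   9.5]
yellow [268.5 279.2] 508.0 [-50.7  25.3   9.5]
yellow [408.6 159.3] 661.0 [ 51.6 -89.1   9.5]
yellow [ 59.3 343. ] 50.5 [-335.   444.5    9.5]
```

View pics/w1.png

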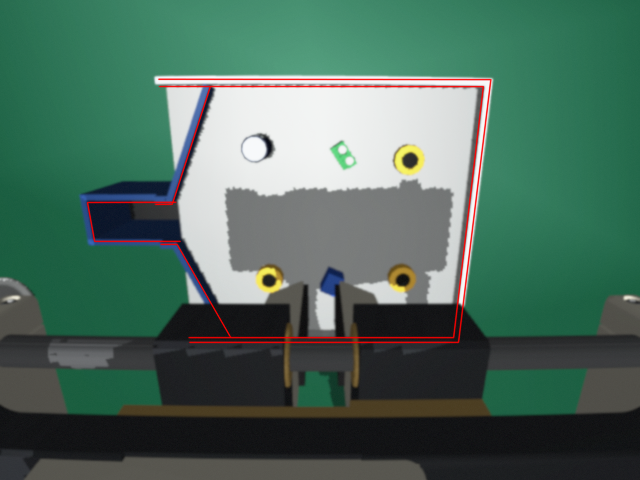

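View pics/t1z.png

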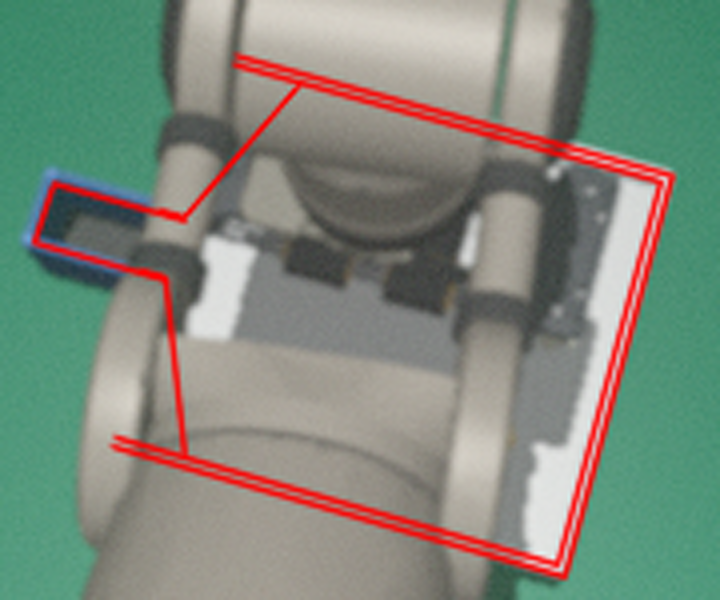

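The overlay of the fitted tray matches both views to about 1 mm. The cores are at (-51,25.5), (-51,-88.5) and (51.5,-88.5) in tray mm. I start with the core nearest the gate.

Run:
```python
from h import *
go(-86,25.5,40,0); go(-86,25.5,3,0)
```

```text
-> (-86, 25.5, 40) [-85.5 -46.  109.8] turn -0.1
-> (-86, 25.5, 3) [-85.5 -46.1 146.8] turn -0.1
```

```bash
python3 -m pendant '[[[-40,-20,50],0],[[-70,-38,80],0],[[-86,-46,105],0],[[-86,-46,110],0],[[-86,-46,125],0],[[-86,-46,138],0],[[-86,-46,147],0],[[-86,-46,147],0]]'
python3 - <<'E'
from h import *
print(where()); go(-20,25.5,3,0); snap('wrist','w2.png')
E
```

```text
time: 2.67
tool_pos: [0.4494, 0.0854, 0.0677]
tool_rot: [3.14, 0.003, -0.233]
contact_force: [-1.3, 0.5, 0.7]
opening: 0.0119
(array([-87.4,  24. ,   1.7]), np.float64(-0.2), 2.67, 11.9)
-> (-20, 25.5, 3) [67.4 -1.8 -1.5] turn -0.2
```

View pics/w2.png

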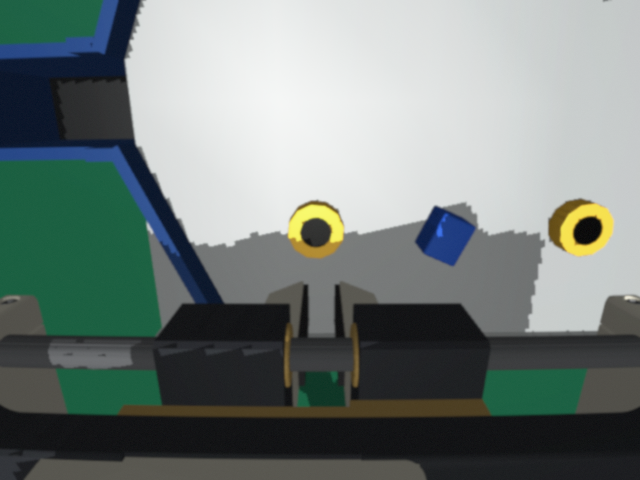

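```bash
python3 -m pendant '[[[8,-2,-1],0],[[16,-2,-1],0],[[24,-2,-1],0],[[32,-2,-1],0],[[40,-2,-1],0],[[48,-2,-1],0],[[56,-2,-1],0],[[63,-2,-1],0],[[67,-2,-1],0],[[68,-2,-1],0]]'
python3 - <<'E'
from h import *
print(where()); overlay('wrist','w3.png')
E
```

```text
time: 3.55
tool_pos: [0.5176, 0.0716, 0.0694]
tool_rot: [3.14, 0.001, -0.233]
contact_force: [0.3, -0.3, -0.2]
opening: 0.0123
(array([-17.9,  26. ,   3.4]), np.float64(-0.2), 3.55, 12.3)
yellow [554.9 375.2] 587.0 [-56.7 -90.    9.5]
yellow [600.6 151.4] 2538.5 [ 51.8 -88.5   9.5]
```

View pics/w3.png

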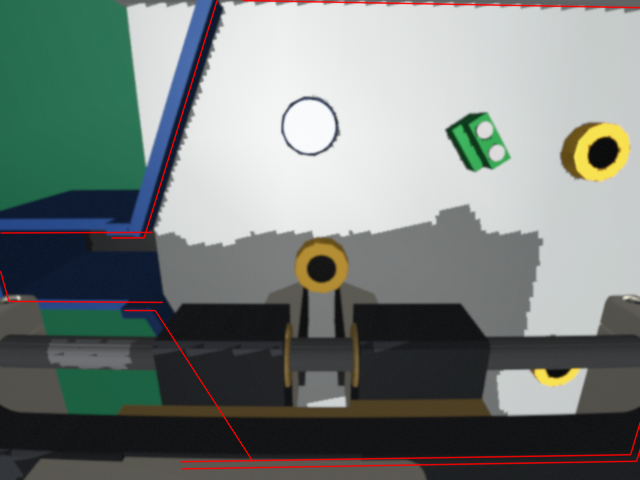

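Run:
```python
from h import *
print(w2t(ray('wrist',(321.5,265),TR['deck']+.01)).round(1))
go(-40,25.5,3,0); go(-40,25.5,45,0); go(0,-20,40,0); go(0,-20,3,0)
```

```text
[ 2.9 25.6 10. ]
-> (-40, 25.5, 3) [-21.7   0.6   0.4] turn -0.2
-> (-40, 25.5, 45) [-21.7   0.7 -41.6] turn -0.2
-> (0, -20, 40) [ 18.4  46.  -36.6] turn -0.2
-> (0, -20, 3) [18.5 46.   0.4] turn -0.2
```

```bash
python3 -m pendant '[[[-10,0,0],0],[[-12,0,-12],0],[[-10,2,-30],0],[[5,30,-30],0],[[20,48,-30],0],[[20,48,-30],0],[[20,48,-15],0],[[20,48,-4],0],[[20,48,0],0],[[20,48,0],0]]'
python3 - <<'E'
from h import *
print(where()); snap('wrist','w4.png'); axes(); go(2,60,3,0)
E
```

```text
time: 4.43
tool_pos: [0.5244, 0.0209, 0.0683]
tool_rot: [3.14, 0.004, -0.232]
contact_force: [0.6, 0.1, -1.0]
opening: 0.0117
(array([  0.2, -21.8,   2.3]), np.float64(-0.2), 4.43, 11.7)
tray->tool [[1.0, -0.004, -0.003], [-0.004, -1.0, 0.001], [-0.003, -0.001, -1.0]]
-> (2, 60, 3) [  0.9 -81.7  -0. ] turn -0.2
```

View pics/w4.png

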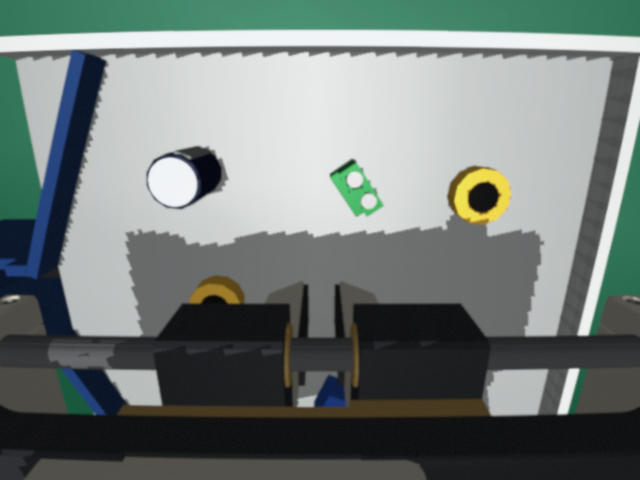

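```bash
python3 -m pendant '[[[1,-8,0],0],[[2,-16,0],0],[[2,-24,0],0],[[2,-32,0],0],[[2,-40,0],0],[[2,-48,0],0],[[2,-56,0],0],[[2,-64,0],0],[[2,-70,0],0],[[2,-72,0],0]]'
python3 - <<'E'
from h import *
print(where()); overlay('wrist','w5.png'); go(1,70,3,0);overlay('scene','s5.png')
b=cv2.imread('pics/s5.png'); cv2.imwrite('pics/s5z.png',cv2.resize(b[170:320,240:440],None,fx=4,fy=4,interpolation=cv2.INTER_CUBIC))
E
```

```text
time: 5.32
tool_pos: [0.5438, 0.0914, 0.0691]
tool_rot: [3.14, 0.002, -0.231]
contact_force: [-0.6, -1.8, 3.1]
opening: 0.0119
(array([ 3.2, 51.2,  3.1]), np.float64(-0.2), 5.32, 11.9)
yellow [576.9 400.8] 65.5 [-51.1 -79.9   9.5]
yellow [631.3 206.6] 675.0 [ 50.5 -82.1   9.5]
-> (1, 70, 3) [ -2.3 -18.9   0.1] turn -0.2
yellow [531.7 291.2] 54.5 [328.2 221.6   9.5]
yellow [311.4 264.3] 82.0 [ 53.4 -89.4   9.5]
yellow [285.5 233.8] 72.0 [-47.7 -90.9   9.5]
```

View pics/w5.png

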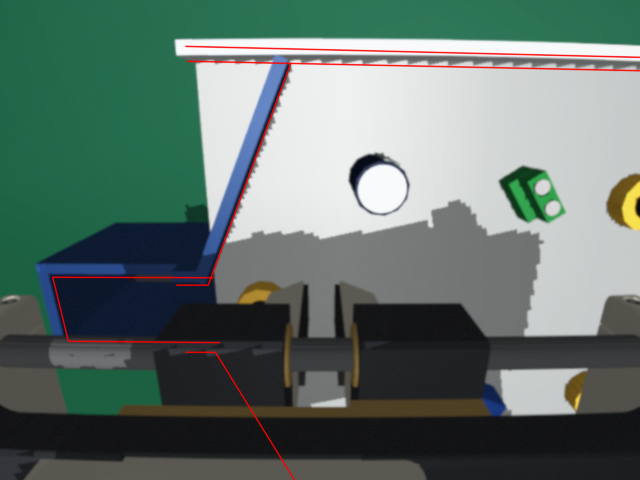

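View pics/s5z.png

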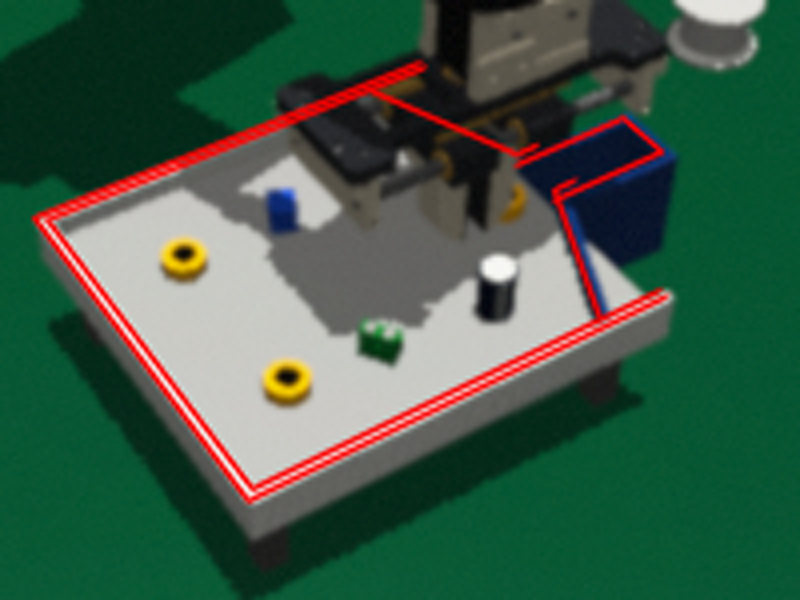

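Run:
```python
from h import *
for p in [(262,281),(237,300),(262,306)]: print(w2t(ray('wrist',p,TR['deck']+.01)).round(1))
b=cv2.imread('pics/w5.png'); cv2.imwrite('pics/w5z.png',cv2.resize(b[240:360,180:340],None,fx=5,fy=5,interpolation=cv2.INTER_CUBIC))
```

```text
[16.9 76.6 10. ]
[ 7.6 88.4 10. ]
[ 4.6 77.3 10. ]
```

View pics/w5z.png

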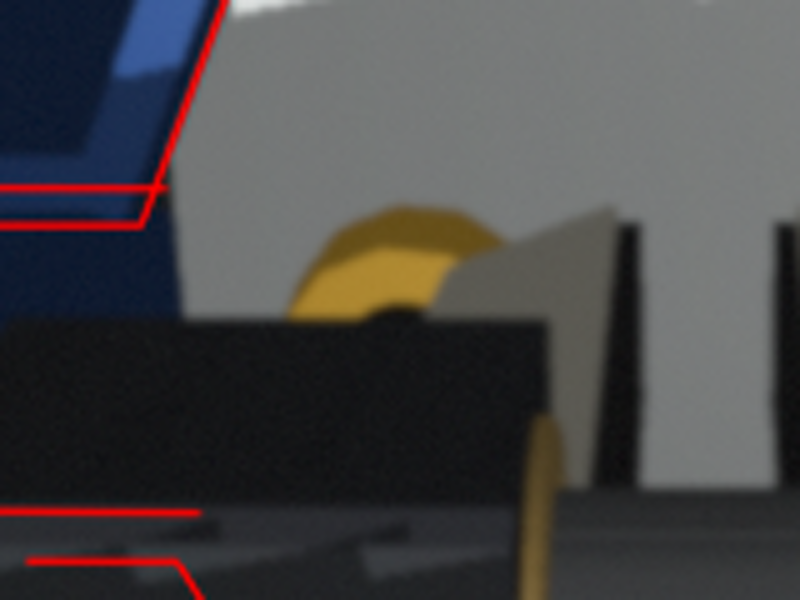

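```bash
python3 -m pendant '[[[-1,-8,0],0],[[-2,-15,0],0],[[-2,-22,0],0],[[-2,-28,0],0],[[-2,-31,0],0],[[-2,-31,0],0]]'
python3 - <<'E'
from h import *
print(where()); overlay('wrist','w6.png'); overlay('scene','s6.png')
b=cv2.imread('pics/s6.png'); cv2.imwrite('pics/s6z.png',cv2.resize(b[170:320,240:440],None,fx=4,fy=4,interpolation=cv2.INTER_CUBIC))
E
```

```text
time: 5.92
tool_pos: [0.5492, 0.1225, 0.0694]
tool_rot: [3.141, 0.002, -0.231]
contact_force: [-0.5, -0.7, 3.8]
opening: 0.0122
(array([ 1.4, 82.7,  3.4]), np.float64(-0.1), 5.92, 12.2)
yellow [532.5 291.9] 43.0 [330.1 221.6   9.5]
yellow [311.4 264.3] 82.0 [ 53.4 -89.4   9.5]
yellow [285.4 233.7] 70.5 [-47.9 -90.8   9.5]
```

View pics/w6.png

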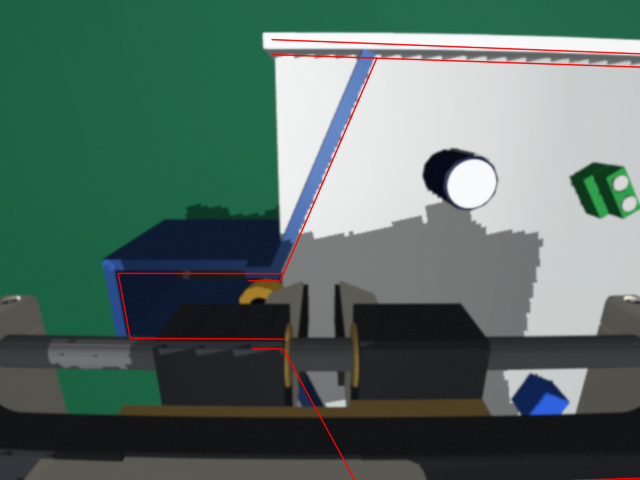

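View pics/s6z.png

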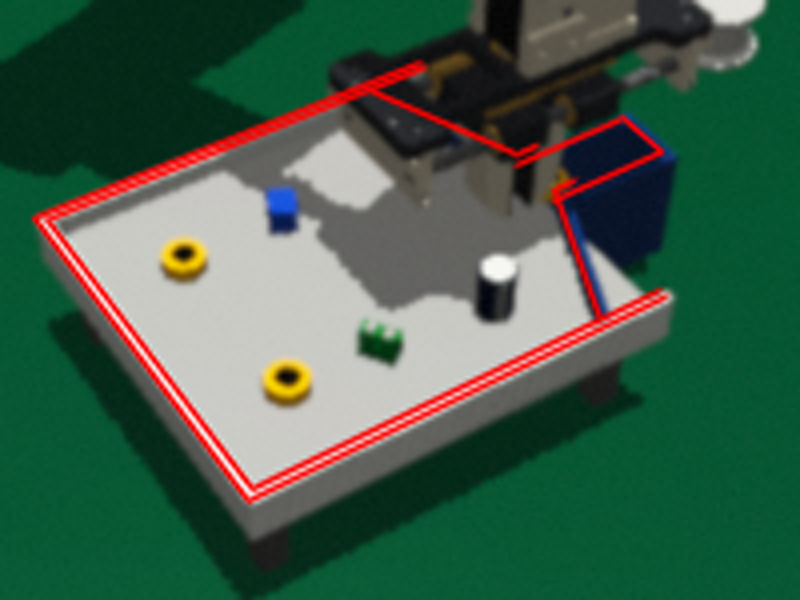

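```bash
python3 -m pendant '[[[0,-2,0],0],[[0,-4,0],0],[[0,-4,0],0]]'
python3 - <<'E'
from h import *
print(where()); snap('wrist','w7.png')
b=cv2.imread('pics/w7.png'); cv2.imwrite('pics/w7z.png',cv2.resize(b[240:360,180:340],None,fx=5,fy=5,interpolation=cv2.INTER_CUBIC))
E
```

```text
time: 6.27
tool_pos: [0.5497, 0.1261, 0.0689]
tool_rot: [3.141, 0.003, -0.231]
contact_force: [-0.4, 0.3, 0.0]
opening: 0.0118
(array([ 1.1, 86.4,  2.9]), np.float64(-0.1), 6.27, 11.8)
```

View pics/w7z.png

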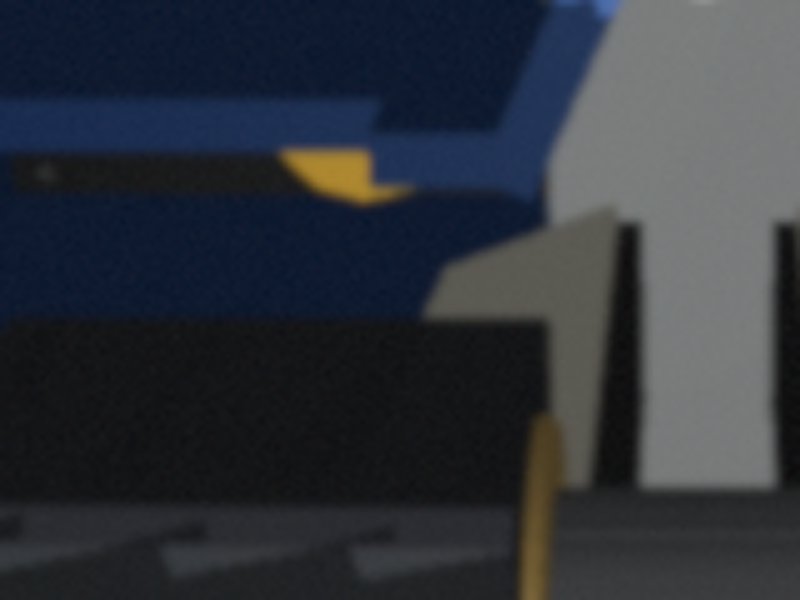

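The first core has dropped: the wrist view shows it down in the slot. Next is core (-51,-88.5).

Run:
```python
from h import *
axes(); go(-86,-88.5,40,0); go(-86,-88.5,3,0)
```

```text
tray->tool [[1.0, -0.002, -0.003], [-0.002, -1.0, 0.001], [-0.003, -0.001, -1.0]]
-> (-86, -88.5, 40) [-86.7 175.  -36.7] turn -0.1
-> (-86, -88.5, 3) [-86.6 174.9   0.3] turn -0.1
```

```bash
python3 -m pendant '[[[0,12,-6],0],[[0,25,-40],0],[[-30,60,-50],0],[[-55,95,-50],0],[[-75,130,-50],0],[[-87,160,-50],0],[[-87,175,-40],0],[[-87,175,-20],0],[[-87,175,-5],0],[[-87,175,0],0]]'
python3 - <<'E'
from h import *
print(where()); im=snap('wrist','w8.png'); print([ (p,a,w2t(ray('wrist',p,.0755)).round(1)) for p,a in yellow(im)]);go(-22,-88.5,3,0)
E
```

```text
time: 7.15
tool_pos: [0.4233, -0.0252, 0.0681]
tool_rot: [3.14, 0.006, -0.233]
contact_force: [0.1, -1.0, -0.1]
opening: 0.0121
(array([-87.7, -89.7,   2.1]), np.float64(-0.2), 7.15, 12.1)
[((319.35859257289724, 223.42426659576353), 1880.5, array([-47.4, -88.8,   9.5]))]
-> (-22, -88.5, 3) [65.7 -1.  -1.4] turn -0.2
```

View pics/w8.png

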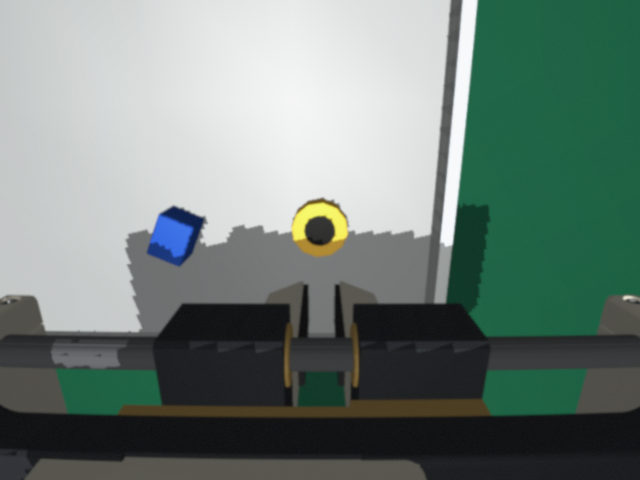

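```bash
python3 -m pendant '[[[8,-1,-1],0],[[16,-1,-1],0],[[24,-2,-1],0],[[32,-4,-1],0],[[40,-7,-1],0],[[48,-10,-1],0],[[56,-13,-1],0],[[62,-16,-1],0],[[66,-17,-1],0],[[67,-17,-1],0]]'
python3 - <<'E'
from h import *
print(where()); im=snap('wrist','w9.png'); print([ (p,a,w2t(ray('wrist',p,.0755)).round(1)) for p,a in yellow(im)])
print(w2t(ray('wrist',(321.5,265),TR['deck']+.01)).round(1))
axes()
E
```

```text
time: 8.03
tool_pos: [0.4933, -0.0236, 0.0685]
tool_rot: [3.14, 0.006, -0.232]
contact_force: [0.5, 0.2, -0.3]
opening: 0.0121
(array([-19.9, -72.2,   2.5]), np.float64(-0.2), 8.03, 12.1)
[((361.0159023668639, 145.41555719921104), 2704.0, array([ 51.8, -88.4,   9.5]))]
[  1.3 -72.7  10. ]
tray->tool [[1.0, -0.003, -0.006], [-0.003, -1.0, 0.001], [-0.006, -0.001, -1.0]]
```

View pics/w9.png

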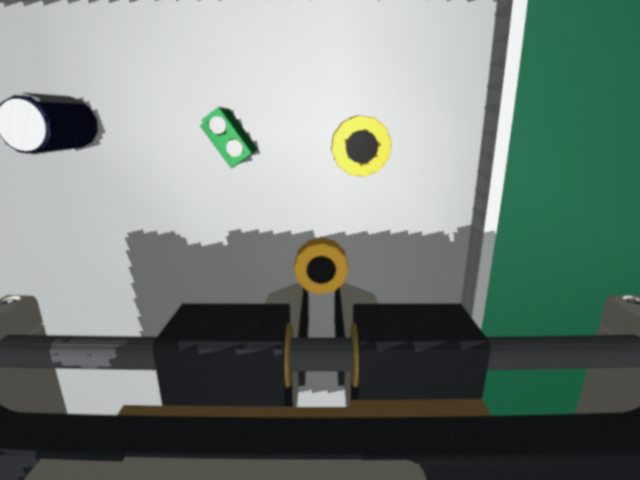

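```bash
python3 -m pendant '[[[-10,0,0],0],[[-12,0,-12],0],[[-10,2,-30],0],[[5,25,-30],0],[[21,34,-30],0],[[21,34,-30],0],[[21,34,-15],0],[[21,34,-4],0],[[21,34,0],0],[[21,34,0],0]]'
python3 - <<'E'
from h import *
print(where()); snap('wrist','w10.png'); axes(); go(1,40,3,0)
E
```

```text
time: 8.92
tool_pos: [0.5043, -0.0611, 0.0673]
tool_rot: [3.141, 0.009, -0.232]
contact_force: [-0.1, -0.4, -0.1]
opening: 0.0121
(array([  -0.8, -106.2,    1.3]), np.float64(-0.2), 8.92, 12.1)
tray->tool [[1.0, -0.003, -0.008], [-0.003, -1.0, 0.001], [-0.008, -0.001, -1.0]]
-> (1, 40, 3) [   0.7 -146.2   -1.1] turn -0.2
```

View pics/w10.png

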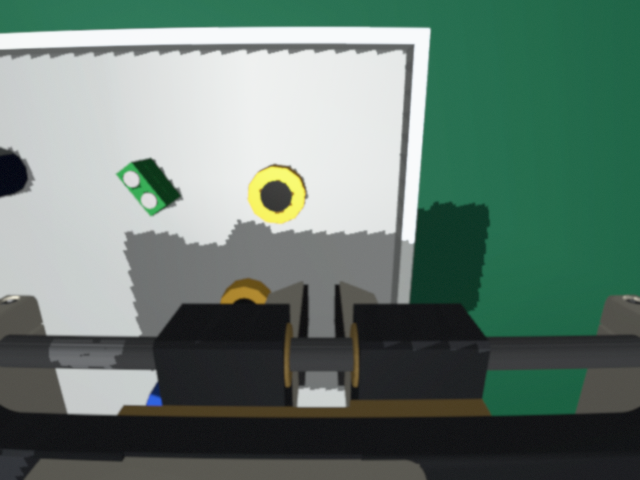

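```bash
python3 -m pendant '[[[1,-8,-1],0],[[1,-16,-1],0],[[1,-24,-1],0],[[1,-32,-1],0],[[1,-40,-1],0],[[1,-48,-1],0],[[1,-56,-1],0],[[1,-64,-1],0],[[1,-70,-1],0],[[1,-73,-1],0]]'
python3 - <<'E'
from h import *
print(where()); snap('wrist','w11.png'); axes()
b=cv2.imread('pics/w11.png'); cv2.imwrite('pics/w11z.png',cv2.resize(b[240:360,180:340],None,fx=5,fy=5,interpolation=cv2.INTER_CUBIC))
E
```

```text
time: 9.8
tool_pos: [0.523, 0.0104, 0.0691]
tool_rot: [3.141, 0.007, -0.231]
contact_force: [-0.6, -1.9, 3.9]
opening: 0.0119
(array([  1.2, -32.3,   3.1]), np.float64(-0.1), 9.8, 11.9)
tray->tool [[1.0, -0.002, -0.007], [-0.002, -1.0, 0.001], [-0.007, -0.001, -1.0]]
```

View pics/w11z.png

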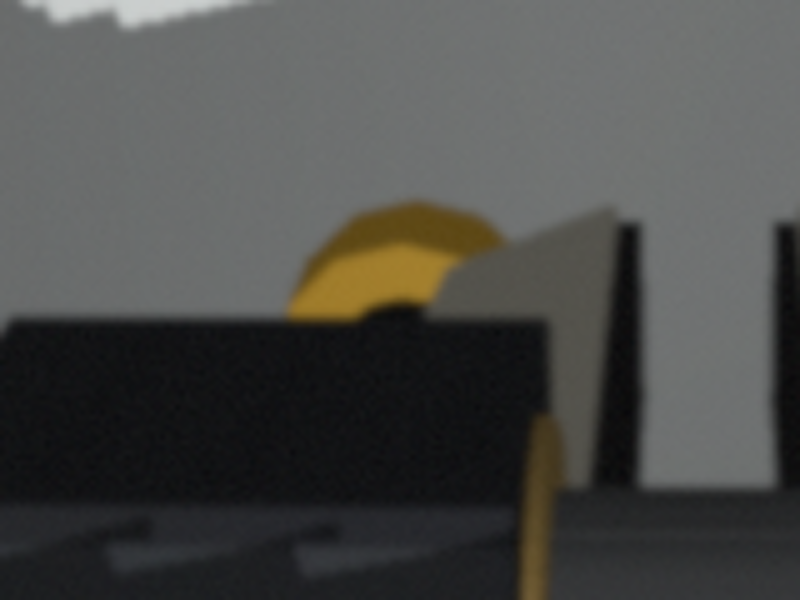

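```bash
python3 -m pendant '[[[0,-8,0],0],[[0,-16,0],0],[[0,-24,0],0],[[0,-32,0],0],[[0,-40,0],0],[[0,-48,0],0],[[0,-56,0],0],[[0,-64,0],0],[[0,-72,0],0],[[0,-80,0],0]]'
python3 - <<'E'
from h import *
print(where()); snap('wrist','w12.png'); go(1,85,3,0)
E
```

```text
time: 10.68
tool_pos: [0.5414, 0.0892, 0.0691]
tool_rot: [3.141, 0.007, -0.231]
contact_force: [-0.9, -2.4, 3.7]
opening: 0.012
(array([ 1.4, 48.6,  3.1]), np.float64(-0.1), 10.68, 12.0)
-> (1, 85, 3) [ -0.4 -35.2   0.1] turn -0.1
```

View pics/w12.png

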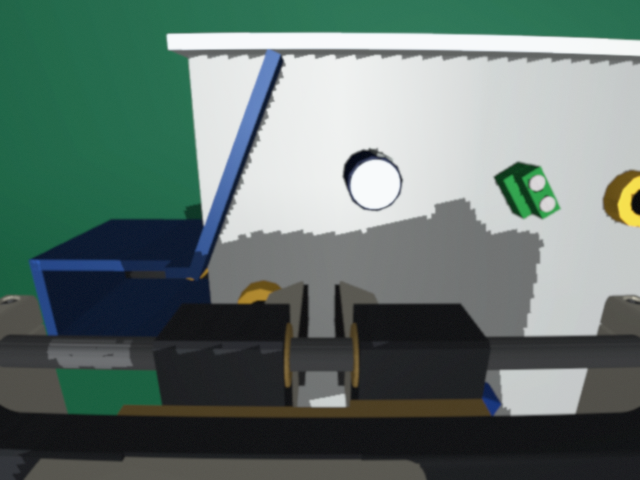

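```bash
python3 -m pendant '[[[0,-8,0],0],[[0,-16,0],0],[[0,-24,0],0],[[0,-31,0],0],[[0,-36,0],0],[[0,-38,0],0],[[0,-38,0],0],[[0,-38,0],0]]'
python3 - <<'E'
from h import *
print(where()); snap('wrist','w13.png'); go(1,85,3,0)
E
```

```text
time: 11.4
tool_pos: [0.55, 0.1276, 0.0686]
tool_rot: [3.141, 0.008, -0.23]
contact_force: [0.3, -0.3, 0.7]
opening: 0.0117
(array([ 1. , 87.9,  2.6]), np.float64(-0.1), 11.4, 11.7)
-> (1, 85, 3) [-0.1  2.7 -0.3] turn -0.1
```

View pics/w13.png

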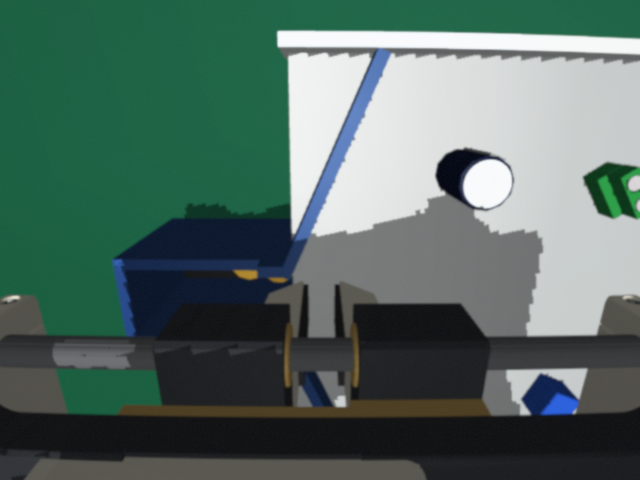

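Two yellow spots now show in the slot at (245,272) and (280,279). For the third core I approach from the +x side and push towards -x.

```bash
python3 -m pendant '[[[0,12,-6],0],[[0,30,-40],0],[[25,60,-55],0],[[50,95,-55],0],[[75,130,-55],0],[[85,160,-55],0],[[86,176,-40],0],[[86,176,-20],0],[[86,176,-5],0],[[86,176,0],0]]'
python3 - <<'E'
from h import *
print(where()); overlay('wrist','w14.png'); overlay('scene','s14.png'); go(86,-88.4,3,0); axes()
b=cv2.imread('pics/s14.png'); cv2.imwrite('pics/s14z.png',cv2.resize(b[170:320,240:440],None,fx=4,fy=4,interpolation=cv2.INTER_CUBIC))
E
```

```text
time: 12.28
tool_pos: [0.5916, -0.065, 0.0661]
tool_rot: [3.141, 0.012, -0.232]
contact_force: [-7.2, -4.9, 30.6]
opening: 0.0117
(array([ 85.2, -90.3,   0.1]), np.float64(-0.2), 12.28, 11.7)
yellow [321.2 384.7] 481.0 [ 45.  -90.2   9.5]
yellow [532.5 291.8] 42.5 [329.9 221.6   9.5]
-> (86, -88.4, 3) [-0.3 -1.1 -1.1] turn -0.1
tray->tool [[1.0, -0.002, -0.009], [-0.002, -1.0, 0.001], [-0.009, -0.001, -1.0]]
```

View pics/s14z.png

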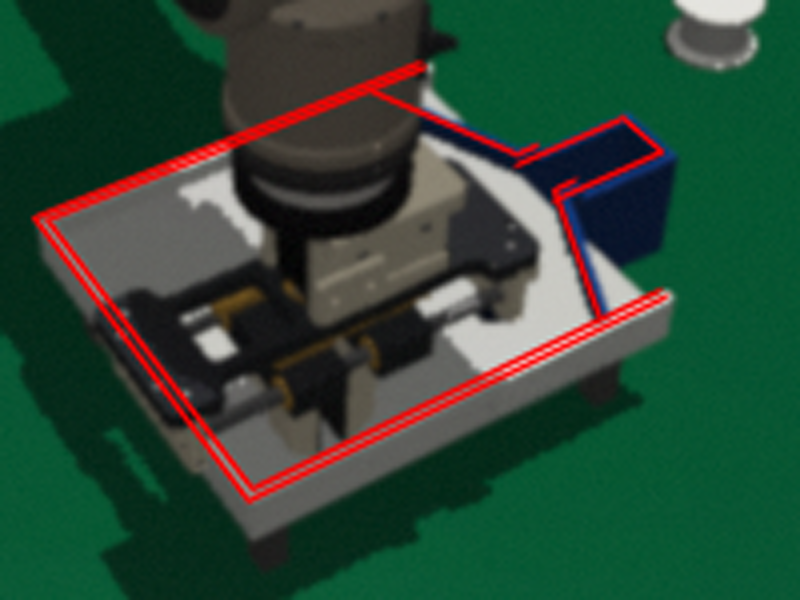

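View pics/w14.png

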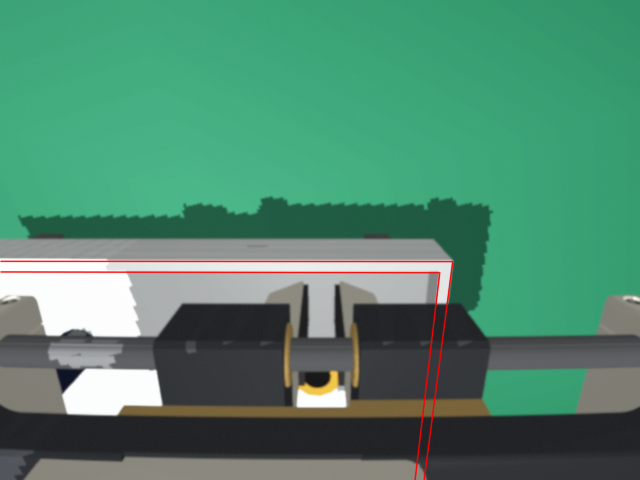

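```bash
python3 -m pendant '[[[0,-1,-2],0],[[-8,-1,-1],0],[[-16,-1,-1],0],[[-24,-3,-1],0],[[-32,-5,-1],0],[[-40,-8,-1],0],[[-48,-11,-1],0],[[-56,-14,0],0],[[-62,-16,0],0],[[-65,-17,0],0]]'
python3 - <<'E'
from h import *
print(where()); overlay('wrist','w15.png'); go(20.4,-73,3,0)
E
```

```text
time: 13.22
tool_pos: [0.5324, -0.0323, 0.0685]
tool_rot: [3.141, 0.01, -0.23]
contact_force: [0.9, -0.0, 0.0]
opening: 0.0116
(array([ 20.1, -71.8,   2.5]), np.float64(-0.1), 13.22, 11.6)
-> (20.4, -73, 3) [ 0.3  1.2 -0.5] turn -0.1
```

View pics/w15.png

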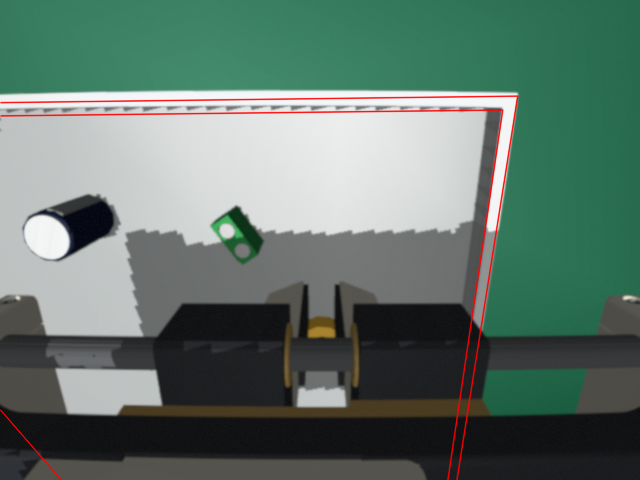

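```bash
python3 -m pendant '[[[10,0,-1],0],[[12,0,-12],0],[[10,2,-30],0],[[-5,25,-30],0],[[-20,34,-30],0],[[-20,34,-30],0],[[-20,34,-15],0],[[-20,34,-5],0],[[-20,34,-1],0],[[-20,34,-1],0]]'
python3 - <<'E'
from h import *
print(where()); snap('wrist','w16.png'); go(0,-30,3,0); axes()
b=cv2.imread('pics/w16.png'); cv2.imwrite('pics/w16z.png',cv2.resize(b[240:360,180:340],None,fx=5,fy=5,interpolation=cv2.INTER_CUBIC))
E
```

```text
time: 14.1
tool_pos: [0.5047, -0.0605, 0.0684]
tool_rot: [3.141, 0.013, -0.23]
contact_force: [-0.2, 0.4, 0.0]
opening: 0.0116
(array([  -0.5, -105.5,    2.4]), np.float64(-0.1), 14.1, 11.6)
-> (0, -30, 3) [ -0.1 -75.5   0. ] turn -0.1
tray->tool [[1.0, -0.001, -0.012], [-0.001, -1.0, 0.001], [-0.012, -0.001, -1.0]]
```

View pics/w16z.png

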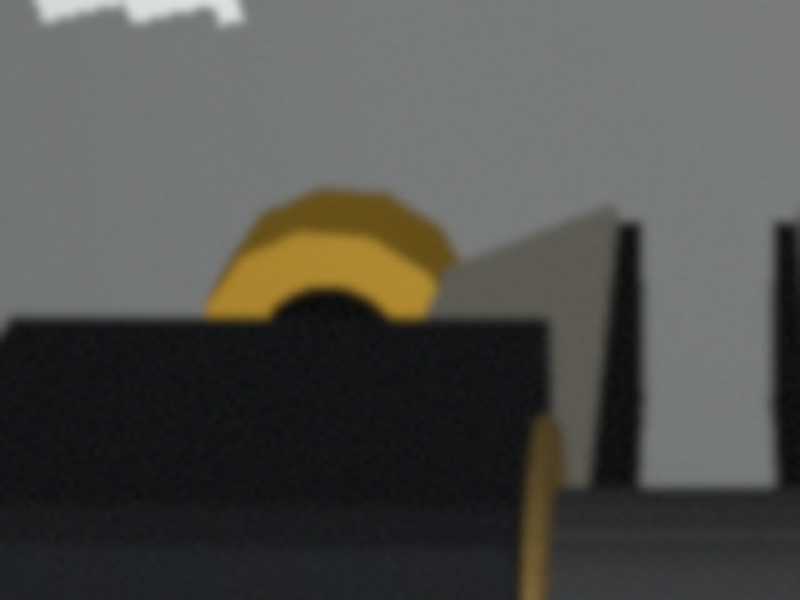

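```bash
python3 -m pendant '[[[0,-8,0],0],[[0,-16,0],0],[[0,-24,0],0],[[0,-32,0],0],[[0,-40,0],0],[[0,-48,0],0],[[0,-56,0],0],[[0,-64,0],0],[[0,-72,0],0],[[0,-80,0],0]]'
python3 -m pendant '[[[0,-8,0],0],[[0,-16,0],0],[[0,-24,0],0],[[0,-32,0],0],[[0,-40,0],0],[[0,-48,0],0],[[0,-56,0],0],[[0,-64,0],0],[[0,-70,0],0],[[0,-72,0],0]]'
python3 - <<'E'
from h import *
print(where()); snap('wrist','w17.png'); go(0,88,3,0); axes()
E
```

```text
time: 14.98
tool_pos: [0.5236, 0.0181, 0.0691]
tool_rot: [3.141, 0.011, -0.23]
contact_force: [-0.8, -0.3, 0.5]
opening: 0.012
time: 15.82
tool_pos: [0.5402, 0.0893, 0.069]
tool_rot: [3.141, 0.011, -0.229]
contact_force: [-1.1, -1.7, 1.1]
opening: 0.0119
(array([ 0.1, 48.3,  3. ]), np.float64(-0.0), 15.82, 11.9)
-> (0, 88, 3) [ -0.1 -39.8   0. ] turn -0.0
tray->tool [[1.0, -0.0, -0.011], [-0.0, -1.0, 0.0], [-0.011, -0.0, -1.0]]
```

View pics/w17.png

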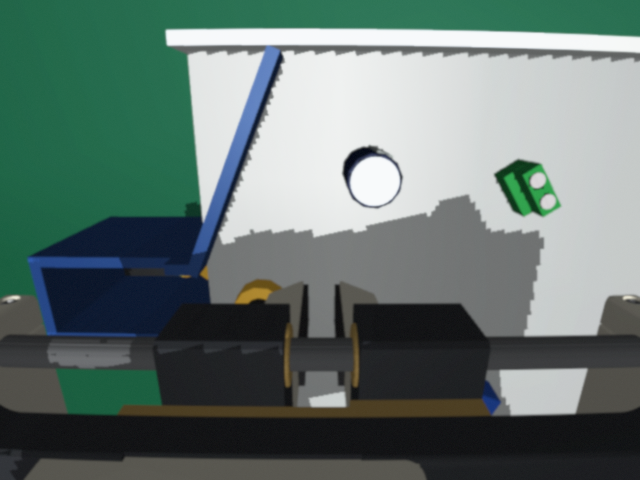

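```bash
python3 -m pendant '[[[0,-8,0],0],[[0,-16,0],0],[[0,-24,0],0],[[0,-31,0],0],[[0,-36,0],0],[[0,-39,0],0],[[0,-39,0],0],[[0,-39,0],0]]'
python3 - <<'E'
from h import *
print(where()); snap('wrist','w18.png'); go(-30,40,120,0)
E
```

```text
time: 16.53
tool_pos: [0.5488, 0.1272, 0.0688]
tool_rot: [3.141, 0.012, -0.229]
contact_force: [-0.3, -0.3, 0.0]
opening: 0.0119
(array([-0.1, 87.3,  2.8]), np.float64(-0.0), 16.53, 11.9)
-> (-30, 40, 120) [ -31.4   47.2 -116.8] turn -0.0
```

View pics/w18.png

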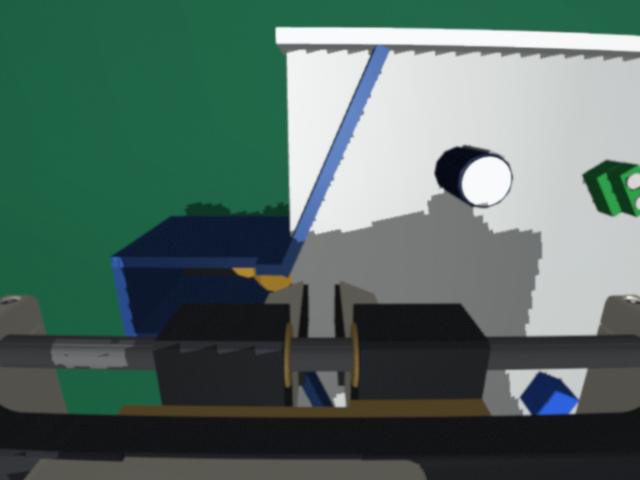

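```bash
python3 -m pendant '[[[0,12,-3],0],[[0,25,-25],0],[[0,25,-60],0],[[-5,15,-95],0],[[-10,-20,-120],0],[[-10,-50,-130],0],[[-10,-50,-130],0],[[-10,-50,-130],0]]'
python3 - <<'E'
from h import *
print(where()); snap('wrist','w19.png')
b=cv2.imread('pics/w19.png'); cv2.imwrite('pics/w19z.png',cv2.resize(b[130:290,240:440],None,fx=3.5,fy=3.5,interpolation=cv2.INTER_CUBIC))
E
```

```text
time: 17.25
tool_pos: [0.5521, 0.1779, 0.1996]
tool_rot: [3.141, 0.01, -0.227]
contact_force: [-0.3, -0.7, -0.6]
opening: 0.0121
(array([ -8.4, 137.4, 133.6]), np.float64(0.1), 17.25, 12.1)
```

View pics/w19.png

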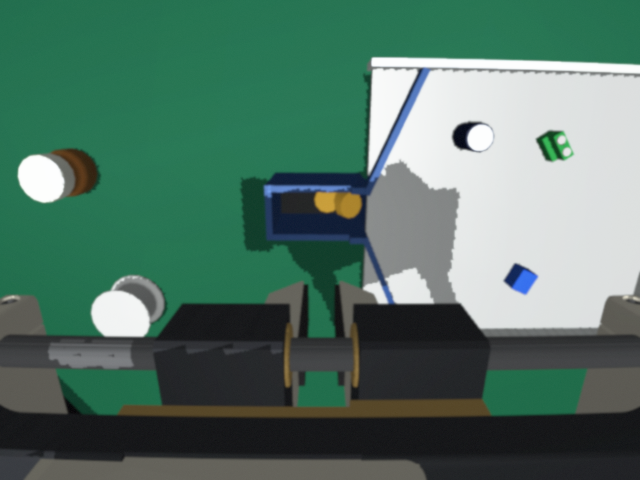

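View pics/w19z.png

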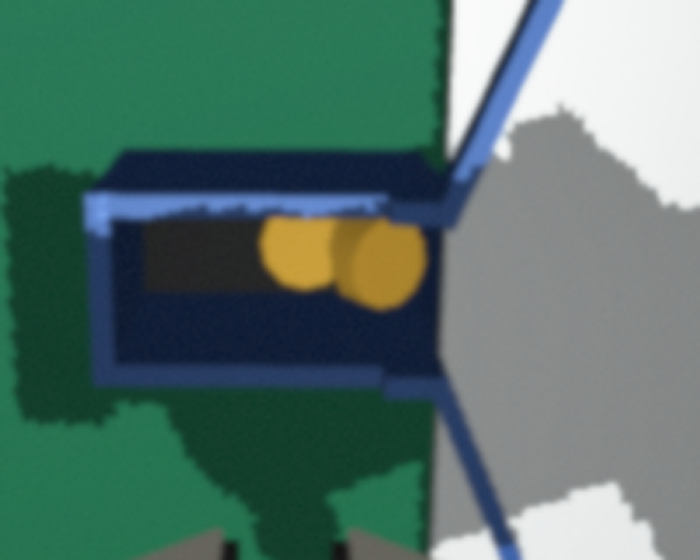

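Run:
```python
from h import *
for h in [-57,-47,-37]:
  for p in [(326,203),(348,205)]: print(h,w2t(ray('wrist',p,TR['deck']+h/1e3)).round(1))
C=cam('wrist'); 
for h in (-57,-37): print(proj('wrist',t2w(0,120,h),C)-proj('wrist',t2w(0,144,h),C))
go(40,137,190,0)
```

```text
-57 [ -4.7 131.2 -57. ]
-57 [ -6.6 110.4 -57. ]
-47 [ -2.4 131.4 -47. ]
-47 [ -4.2 111.1 -47. ]
-37 [-1.000e-01  1.315e+02 -3.700e+01]
-37 [ -1.9 111.9 -37. ]
[25.45318685  0.02878712]
[26.90079495  0.02963372]
-> (40, 137, 190) [ 48.   -0.6 -58. ] turn 0.0
```

```bash
python3 -m pendant '[[[30,0,-20],0],[[50,0,-30],0],[[70,0,-30],0],[[80,0,-30],0],[[80,0,-30],0],[[80,0,-30],0]]'
python3 - <<'E'
from h import *
print(where()); snap('wrist','w20.png'); snap('top','t20.png'); snap('scene','s20.png')
C=cam('wrist'); c=proj('wrist',t2w(0,130,-50),C); print(c); o=-C[2].T@C[3]; print(w2t(o))
b=cv2.imread('pics/w20.png'); x,y=np.clip(c,[80,60],[560,420]).astype(int); cv2.imwrite('pics/w20z.png',cv2.resize(b[y-60:y+60,x-80:x+80],None,fx=5,fy=5,interpolation=cv2.INTER_CUBIC))
for q in ['core_a','capacitor','relay','terminal']: print(q,[(round(d['p'],2),(np.array(d['xy'])*[640,480]).round()) for d in robot.find_in('wrist',q)])
E
```

```text
time: 17.8
tool_pos: [0.6292, 0.1571, 0.226]
tool_rot: [3.139, 0.015, -0.23]
contact_force: [-0.3, -0.1, 0.1]
opening: 0.0122
(array([ 71.4, 134.6, 160. ]), np.float64(-0.1), 17.8, 12.2)
[325.9394963  267.09241419]
[154.4840282  136.1034657  319.32302328]Traceback (most recent call last):
  File "<stdin>", line 5, in <module>
ValueError: it knows: capacitor, core_a_mid, core_b_mid, core_c_mid, deck_mid, flux, gate, guide_left, relay, screwdriver, slot_floor, solder, terminal, tray
```

View pics/w20z.png

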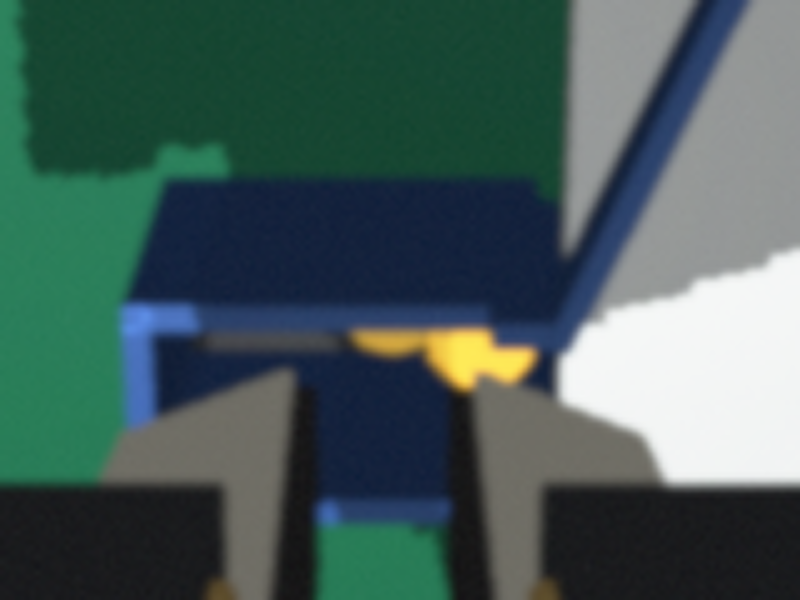

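View pics/s20.png

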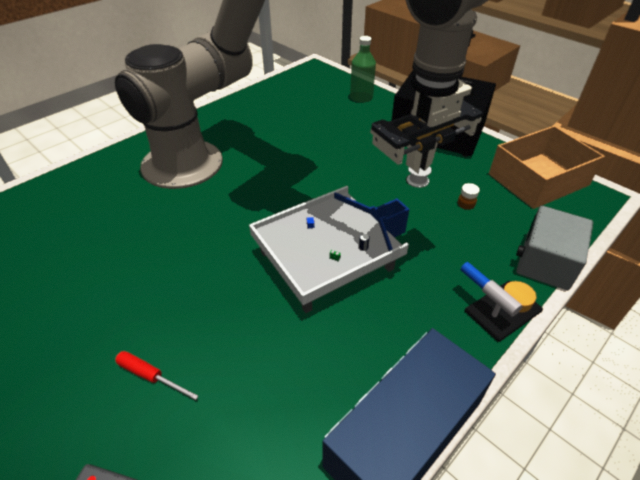

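```bash
python3 -m pendant '[[[-40,0,0],0],[[-80,0,0],0],[[-120,0,0],0],[[-155,0,0],0],[[-160,0,0],0],[[-160,0,0],0],[[-160,0,0],0]]'
python3 - <<'E'
from h import *
print(where()); snap('wrist','w21.png')
C=cam('wrist'); c=proj('wrist',t2w(0,130,-50),C); print(c); o=-C[2].T@C[3]; print(w2t(o))
b=cv2.imread('pics/w21.png'); x,y=np.clip(c,[80,60],[560,420]).astype(int); cv2.imwrite('pics/w21z.png',cv2.resize(b[y-60:y+60,x-80:x+80],None,fx=5,fy=5,interpolation=cv2.INTER_CUBIC))
E
```

```text
time: 18.53
tool_pos: [0.4734, 0.1949, 0.2302]
tool_rot: [3.14, 0.012, -0.228]
contact_force: [0.3, 0.7, -1.1]
opening: 0.0122
(array([-88.8, 136.1, 164.2]), np.float64(0.0), 18.53, 12.2)
[327.03395921 110.05578853]
[ -4.78890335 136.1770802  322.07684159]
```

View pics/w21z.png

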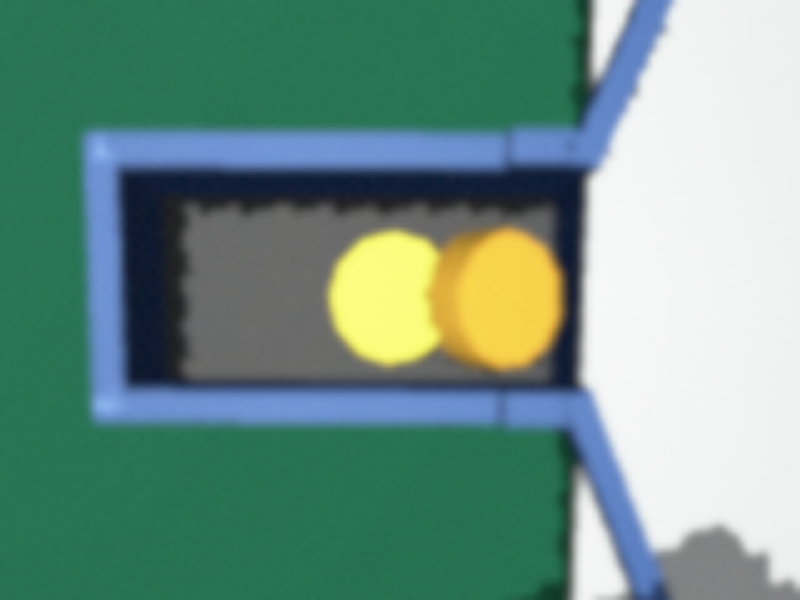

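View pics/w21.png

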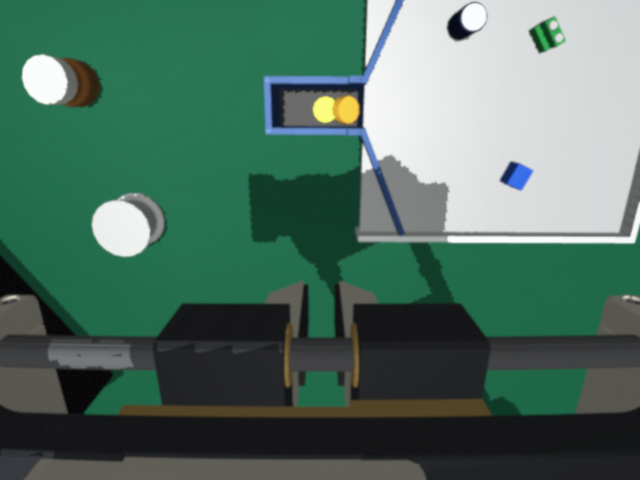

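Run:
```python
from h import *
C=cam('wrist'); b=cv2.cvtColor(cv2.imread('pics/w21.png'),cv2.COLOR_BGR2RGB)
for h in [-57,-52,-47,-42,-37,-32]:
  print(h,w2t(ray('wrist',(348,109.6),TR['deck']+h/1e3,C)).round(1),w2t(ray('wrist',(325.4,109.4),TR['deck']+h/1e3,C)).round(1),
   np.linalg.norm(proj('wrist',t2w(-12,120,h),C)-proj('wrist',t2w(12,120,h),C)).round(2))
hsv=cv2.cvtColor(b,cv2.COLOR_RGB2HSV); m=cv2.inRange(hsv,(15,100,100),(38,255,255))[90:130,300:370]
for c0,c1 in [(14,34),(40,62)]: 
  s=m[:,c0:c1].sum(0)//255; print(s)
for q in ['core_a_mid']: print(q,[(round(d['p'],2),(np.array(d['xy'])*[640,480]).round()) for d in robot.find_in('wrist',q)])
```

```text
-57 [  0.6 109.8 -57. ] [  0.7 131.5 -57. ] 26.15
-52 [  0.5 110.1 -52. ] [  0.6 131.5 -52. ] 26.5
-47 [  0.4 110.4 -47. ] [  0.5 131.6 -47. ] 26.86
-42 [  0.3 110.8 -42. ] [  0.5 131.6 -42. ] 27.23
-37 [  0.3 111.1 -37. ] [  0.4 131.7 -37. ] 27.62
-32 [  0.2 111.5 -32. ] [  0.3 131.8 -32. ] 28.01
[15 17 19 21 23 24 25 25 26 27 27 27 27 27 27 25 25 25 23 22]
[27 27 28 28 28 28 29 29 29 29 28 28 27 26 24 23 21 19 15 11  0  0]
core_a_mid []
```

Run:
```python
import cv2,numpy as np
a=[cv2.resize(cv2.imread(f'pics/{n}.png')[240:310,180:320],None,fx=5,fy=4,interpolation=cv2.INTER_CUBIC) for n in ('w13','w18')]
cv2.imwrite('pics/cmp.png',np.vstack(a))
from h import *
im=snap('top','t22.png')
b=cv2.imread('pics/t22.png'); cv2.imwrite('pics/t22z.png',cv2.resize(b[175:325,220:400],None,fx=4,fy=4,interpolation=cv2.INTER_CUBIC))
```

```text
(no output)
```

View pics/cmp.png

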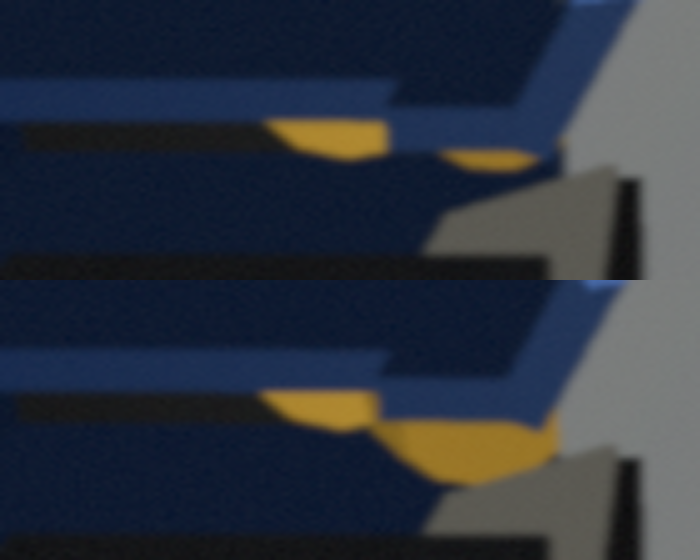

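View pics/t22z.png

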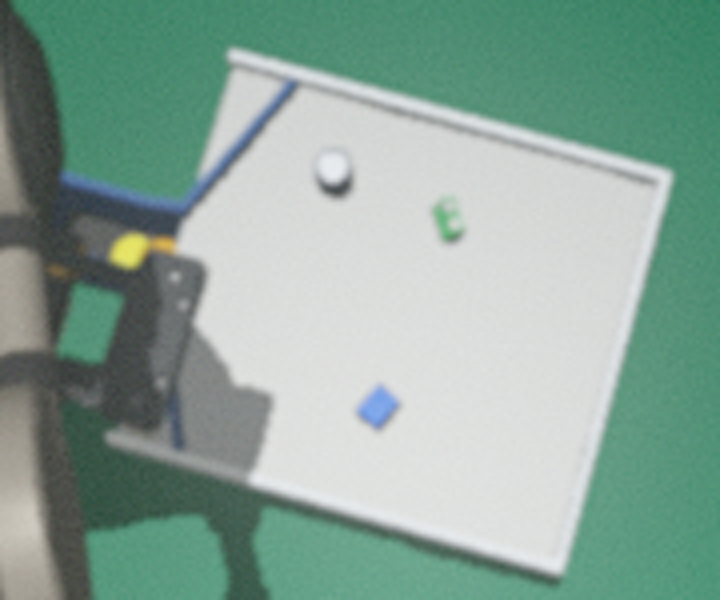

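The comparison after core 2 (top) and after core 3 (bottom) shows that core 2 lay lower, and core 3 now rests higher and tilted on it. The deck holds only the capacitor, terminal and relay, still in place, and the gripper is clear of everything.

Run:
```python
from h import *
print(robot.observe()['time'],robot.hand_in())
```

```text
the job is handed in; nothing more can be done
18.6833 None
```

I swept the three cores one at a time into the middle lane and pushed each through the gate with the fingertips. All three are in the blue slot, and I handed the job in at 18.7 s; the hand-in gave no verdict.

**Last checks:**
- **Slot:** One core lies flat at about y 131 mm. The third lies tilted on top of the second at about y 111 mm, with its centre an estimated 30 to 45 mm below the deck. All are within the slot limits.
- **Second core:** It is hidden under the third in the last pictures. I confirmed it from the picture taken before the third dropped, which shows two cores in the slot.
- **Other parts:** The capacitor, relay and terminal look unmoved in the top view. The screwdriver, solder and flux also look in place. I judged all of these by eye and did not measure them.
- **Robot:** The gripper was about 160 mm above the deck, clear of everything, when I handed in.

**What went wrong or disagreed:**
- Lowering the fingers beside the third core, they briefly pressed on the deck at about 31 N. I raised them and it had no other effect that I saw.
- The object finder found no core in the slot in the last check, probably because they lie with their plain yellow side up. I relied on the pictures themselves there.
- My two height estimates for the tilted core differed by up to about 10 mm, but both put it well below the deck.

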